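# Bring the chilli jar round to the front of the seasoning carousel

## Task

Turn the wooden lazy Susan on the dumpling bench by pushing its scalloped rim with the fingertips, gently, until the red-lidded chilli jar stands at the middle of the front: the open side of the steel tray, opposite its raised back. Leave every jar standing where it is on the lazy Susan: do not touch, lift or tip any of them, and do not disturb the tub or the steamer beside the tray.

Things in the scene. Friction and masses are not known exactly. Their poses are not given: they have to be found in the camera images.
- station: Fixed square stainless drip tray under the lazy Susan, 340 x 340 mm, floor top at z = 10 mm. Origin: centre of its underside, on the turning axis, at bench height. Its +x side is the back, with a raised upstand 54 mm high, 170 mm from the origin; its -x side is the open FRONT, roughly facing the robot. The two sides have lips up to 17 mm high.
- carousel: Wooden lazy Susan, 300 mm across, six-petal scalloped edge, 20 mm thick (z = 36 to 56 mm; open air from tray floor to its underside). Turns freely either way, no end stop, about the vertical through its origin (centre of its underside); its orientation turns with it. Bearing drag 0.05 N m (0.4 N at the rim): it stops soon after the push stops.
- hollow (a point): On the lazy Susan's rim, half-way up (z = 46 mm): the bottom of one hollow between two petals, 128 mm from the axis; five more hollows follow every 60 degrees. Petals are round, 40 mm radius about points 110 mm from the axis, reaching 150 mm; hollows are about 60 mm wide, 22 mm deep: a fingertip set in one pushes on a petal's flank.
- chilli_mid (a point): Loose closed jar, 52 mm diameter, 58 mm high, RED lid, amber glass (the chilli jar, the one wanted at the front); this point is its centre, half-way up. It stands on the lazy Susan about 76 mm from the axis, one jar per petal, tops 114 mm above the bench; it rides along when the lazy Susan turns.
- salt_mid (a point): Loose closed jar, 52 mm diameter, 58 mm high, white lid, clear glass; this point is its centre, half-way up. It stands on the lazy Susan about 76 mm from the axis, one jar per petal, tops 114 mm above the bench; it rides along when the lazy Susan turns.
- soy_mid (a point): Loose closed jar, 52 mm diameter, 58 mm high, black lid, amber glass; this point is its centre, half-way up. It stands on the lazy Susan about 76 mm from the axis, one jar per petal, tops 114 mm above the bench; it rides along when the lazy Susan turns.
- mustard_mid (a point): Loose closed jar, 52 mm diameter, 58 mm high, yellow lid, clear glass; this point is its centre, half-way up. It stands on the lazy Susan about 76 mm from the axis, one jar per petal, tops 114 mm above the bench; it rides along when the lazy Susan turns.
- pickle_mid (a point): Loose closed jar, 52 mm diameter, 58 mm high, green lid, green glass; this point is its centre, half-way up. It stands on the lazy Susan about 76 mm from the axis, one jar per petal, tops 114 mm above the bench; it rides along when the lazy Susan turns.
- sesame_mid (a point): Loose closed jar, 52 mm diameter, 58 mm high, blue lid, clear glass; this point is its centre, half-way up. It stands on the lazy Susan about 76 mm from the axis, one jar per petal, tops 114 mm above the bench; it rides along when the lazy Susan turns.
- tub_mid (a point): Bystander: loose white plastic tub with blue lid, 140 x 180 x 75 mm (x, y, z), beside the tray; point at its centre.
- steamer_mid (a point): Bystander: loose round steel steamer tier with lid, 186 mm diameter, 84 mm high to the top of its black knob, side handles reaching 109 mm from its middle along its y; point on its axis 36 mm up.
There are look-alikes about, which are no part of the job. What is shaped like the part that bears salt_mid but pink or purple is not meant.

How it is judged:
By the outcome, as a careful person would: the job done as asked, in the order asked, and still so for the second after the job is handed in, with the robot touching nothing.
It also fails if it takes over 69 s, if anything falls off the work surface, if the arm or the gripper's body presses on something with over 40 N, if the wrist force passes 120 N, or if a joint passes its speed limit or range.

## Robot

A 6-joint arm with a two-finger parallel gripper is mounted at the origin on the work surface. World frame = base frame: x ahead of the robot, y to its left, z up, the work surface at z = 0. Lengths are in m, angles in rad, forces in N, time in s.
With the tool pointing down it reaches from about 0.3 to 0.75 m from the base axis. Payload 8.5 kg.
Tool frame: the origin (TCP) lies between the finger pads; the fingertips stand 14 mm ahead of it and the grasp point (between the pads) lies 5 mm behind it; z points along the fingers, y is the direction in which the jaws open and shut (so a half turn about z gives the same grasp; the last joint's range is limited). The gripper opens to 85 mm and grips with 20 to 120 N. Pads are 22 mm wide; open, the fingers measure 114 mm over their backs; the gripper's body (76 mm by 85 mm) begins 54 mm behind the grasp point. The pads swing forward as they close: fully open they stand 13 mm farther back than shut.
Start: joints at [-1.556, 0.381, 1.297, -0, 1.464, -0.215], TCP at [0.125, -0.536, 0.245] pointing down, gripper open.
Joint ranges: [-3.11, 3.11], [-0.89, 2.33], [0.22, 2.48], [-1.42, 4.56], [0.17, 2.85], [-2.88, 2.88]. Speed limits (rad/s): [2.39, 2.39, 3.14, 3.14, 3.14, 3.14].

## Interface

Orientations are given as a unit quaternion [w, x, y, z].
In Python, from station import arm gives the robot as it stands. Calls block until the motion is done:
- arm.movep(position, orientation): joint-space move of the TCP to a pose.
- arm.move_straight(position, attitude=None, vel=0.15, contact_N=None): straight line of the TCP; attitude=None keeps the orientation; vel is the mean speed in m/s. With contact_N (N) it stops when the force on the tool has changed by that much, and returns True; else False.
- arm.movej(angles): joint-space move.
- arm.open() and arm.close(strength=None): open the fingers fully, or close them until they stop; strength is the grip in N (None keeps the last).
- arm.pause(seconds).
- arm.solve_ik(position, orientation): joint angles nearest the present ones, or None.
- arm.read_camera(name): name is "scene" or "side" or "wrist"; returns a dict with "pixels" (400x640x3 uint8, red, green, blue), "fx", "fy", "cx", "cy" (pixels), "rvec" (rotation vector, rad) and "tvec" (3), from world to camera coordinates, as OpenCV has them. Camera axes: x right, y down, z forward; pixel columns grow to the right and rows downward; lengths in m; the calibration is good to about 2 mm. A picture is of the moment at which its call begins. There is no depth.
A pose or a line that the arm cannot do raises arm.Unreachable and nothing moves.
- arm.job_done(): hands the job in, once; it reports no verdict.
Readings, each from a call of its own:
- arm.read_time(): time.
- arm.read_qpos(): joint angles.
- arm.read_dq(): joint speeds.
- arm.read_effort(): joint torques, N m.
- arm.read_ee_pos(): TCP position.
- arm.read_orientation(): TCP orientation.
- arm.read_ft_force(): force on the tool from outside, world axes, zero at the start.
- arm.read_ft_torque(): the same for the moment, N m.
- arm.read_opening(): finger opening in m.
Only numpy, scipy, OpenCV 4.12 (cv2) and the standard library are available. Lean on these libraries where they do the work, as an engineer would, in place of code of your own. Each camera call takes 0.05 s, during which the arm holds its last target.

## Working session

There is one attempt and no reset: what is moved stays moved. The work goes in short steps, each a Python script; the robot and the scene stay as the last script left them, time stands still between calls to the robot, and variables do not carry over. Pictures are saved under pics/ and viewed, and the job is handed in when it is done.

```bash
ls; mkdir -p pics; python3 - <<'E'
from station import arm
import cv2
print(arm.read_time())
for n in ("scene","side","wrist"):
    c=arm.read_camera(n); cv2.imwrite(f"pics/{n}0.png",c["pixels"][:,:,::-1])
    print(n,c["fx"],c["fy"],c["cx"],c["cy"],c["rvec"],c["tvec"])
print(arm.read_time(),arm.read_orientation())
E
```

```text
pics
0.0
scene 455.9528148817736 455.9528148817736 324.6448867907954 206.73548214352252 [ 1.53432614  2.18775396 -0.73318813] [ 0.19426667 -0.46264384  1.67718919]
side 396.36969806166684 396.36969806166684 320.31650331482405 200.49614067743633 [ 0.237784   -2.71853708  1.38771162] [0.66384844 0.11329074 0.87553975]
wrist 325.7517076449089 325.7517076449089 318.1387309555367 200.66781371420277 [-2.25690968  1.78938802  0.28714646] [-0.55013068 -0.04169819  0.38075902]
0.15 [-5.66464410e-04  9.93405951e-01  1.14648550e-01  7.01567098e-05]
```

View pics/scene0.png

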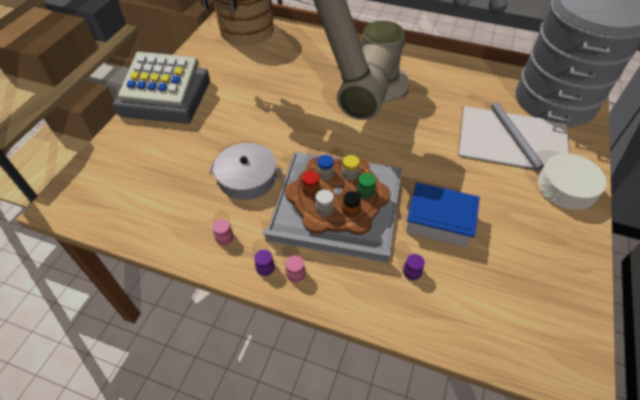

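View pics/side0.png

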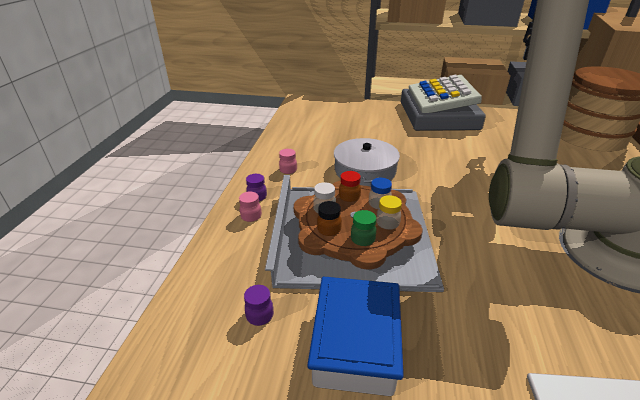

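View pics/wrist0.png

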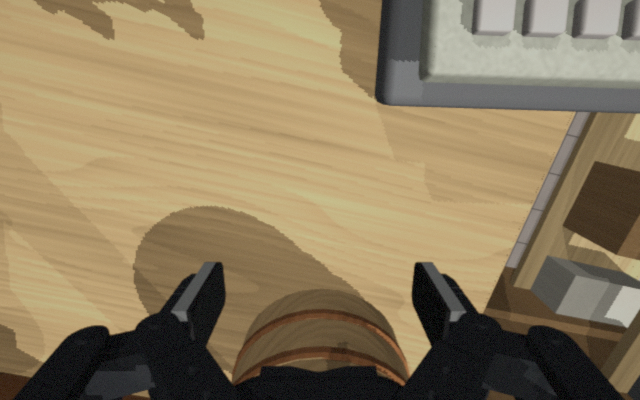

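The scene view shows the jar ring: red (311,179), blue (326,162), yellow (351,162), green (367,182), black (352,202), white (325,200). The steamer is at (245,170) and the tub at (444,212). The pink and purple jars around (222–414, 231–268) are off the tray, so they're the look-alikes. The red-lidded jar is the only red one and stands on the lazy Susan. Next I'll measure it.

```bash
cat > h.py <<'E'
import numpy as np, cv2
from scipy.optimize import least_squares
def ray(c,uv):
    R=cv2.Rodrigues(np.array(c["rvec"],float))[0]; t=np.array(c["tvec"],float)
    d=R.T@np.array([(uv[0]-c["cx"])/c["fx"],(uv[1]-c["cy"])/c["fy"],1]); return -R.T@t,d
def onz(c,uv,z):
    o,d=ray(c,uv); return (o+d*(z-o[2])/d[2])
def proj(c,p):
    return cv2.projectPoints(np.array(p,float).reshape(-1,3),np.array(c["rvec"],float),np.array(c["tvec"],float),np.array([[c["fx"],0,c["cx"]],[0,c["fy"],c["cy"]],[0,0,1]]),None)[0].reshape(-1,2)
def lids(c,roi):
    x0,y0,x1,y1=roi
    h=cv2.cvtColor(c["pixels"],cv2.COLOR_RGB2HSV).astype(int);H,S,V=h[...,0],h[...,1],h[...,2]
    m={"red":((H<5)|(H>174))&(S>190)&(V>90),"blue":(H>100)&(H<125)&(S>150)&(V>60),"yellow":(H>20)&(H<32)&(S>150)&(V>120),
       "green":(H>50)&(H<85)&(S>120)&(V>50),"black":(V<38),"white":(S<40)&(V>185)}
    out={}
    for k,v in m.items():
        w=np.zeros(v.shape,np.uint8); w[y0:y1,x0:x1]=v[y0:y1,x0:x1]
        n,l,s,ce=cv2.connectedComponentsWithStats(w)
        if n>1:
            i=1+np.argmax(s[1:,4]); out[k]=(ce[i],s[i])
    return out
E
python3 - <<'E'
from station import arm
from h import *
for n,roi in (("scene",(280,145,400,235)),("side",(290,165,430,265))):
    c=arm.read_camera(n)
    print(n,ray(c,(320,200)))
    for k,(ce,s) in lids(c,roi).items(): 
        print(k,ce.round(1),s,onz(c,ce,.108).round(4))
    x0,y0,x1,y1=(190,130,500,270) if n=="scene" else (240,120,480,400)
    im=cv2.resize(c["pixels"][y0:y1,x0:x1,::-1],None,fx=2.5 if n=="scene" else 2.1,fy=2.5 if n=="scene" else 2.1,interpolation=cv2.INTER_CUBIC); cv2.imwrite(f"pics/{n}1.png",im)
E
```

```text
scene (array([1.3669013 , 0.28383824, 1.056295  ]), array([-0.57668956, -0.21665913, -0.78791496]))
red [310.  177.8] [302 171  17  15 194] [ 0.6097 -0.0293  0.108 ]
blue [325.  161.7] [318 156  15  13 151] [ 0.5392 -0.011   0.108 ]
yellow [350.6 161.1] [342 154  18  15 197] [0.5124 0.0562 0.108 ]
green [366.2 181.9] [358 174  17  20 239] [0.5712 0.1198 0.108 ]
black [352.1 199.2] [345 193  16  14 188] [0.6412 0.1018 0.108 ]
white [324.2 196. ] [317 191  16  12 139] [0.6563 0.029  0.108 ]
side (array([0.54145769, 0.74829583, 0.60578569]), array([ 0.14226454, -0.79808355, -0.58551315]))
red [349.4 177.9] [341 171  19  16 229] [ 0.6105 -0.0283  0.108 ]
blue [380.7 185.2] [371 177  20  17 277] [ 0.5371 -0.0101  0.108 ]
yellow [389.6 203.2] [380 195  22  19 295] [0.515  0.0555 0.108 ]
green [363.4 225.6] [351 210  25  36 601] [0.5632 0.1399 0.108 ]
black [328.9 210.2] [319 201  22  19 335] [0.6379 0.1021 0.108 ]
white [324.3 187.7] [315 183  20  11 175] [0.6611 0.0219 0.108 ]
```

View pics/scene1.png

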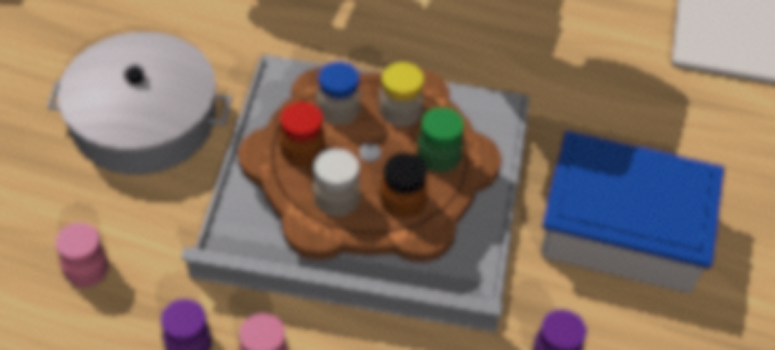

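View pics/side1.png

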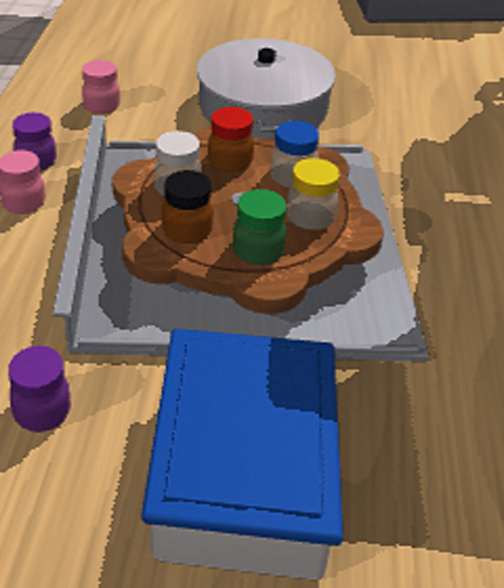

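```bash
python3 - <<'E'
from station import arm
from h import *
c=arm.read_camera("scene"); s=arm.read_camera("side")
def S(a,z): return onz(c,(a[0]/2.5+190,a[1]/2.5+130),z)[:2]
def D(a,z): return onz(s,(a[0]/2.1+240,a[1]/2.1+120),z)[:2]
a,b=S((265,60),.014),S((527,93),.014); print("scene front",a,b,np.linalg.norm(a-b),np.degrees(np.arctan2(*(b-a)[::-1]))-90)
a2,b2=S((190,253),.054),S((500,309),.054); print("back",a2,b2,np.linalg.norm(a2-b2),np.degrees(np.arctan2(*(b2-a2)[::-1]))-90)
a,b=D((362,148),.014),D((426,355),.014); print("side front",a,b,np.linalg.norm(a-b),np.degrees(np.arctan2(*(b-a)[::-1]))-90)
print("back top side", D((98,118),.054),D((58,312),.054))
import itertools
P=np.array([[.6097,-.0293],[.5392,-.011],[.5124,.0562],[.5712,.1198],[.6412,.1018],[.6563,.029]])
P=P/2+np.array([[.6105,-.0283],[.5371,-.0101],[.515,.0555],[.5712,.1198],[.6379,.1021],[.6563,.029]])/2
# jars step -60deg each
k=np.arange(6)
r=least_squares(lambda v:(P-np.c_[v[0]+.076*np.cos(v[2]-k*np.pi/3),v[1]+.076*np.sin(v[2]-k*np.pi/3)]).ravel(),[.588,.045,-1.3])
print("axis,angle",r.x[:2],np.degrees(r.x[2]),(r.fun.reshape(6,2)*1000).round(1))
# steamer, tub
print("knob",onz(c,(190+134/2.5,130+75/2.5),.08),onz(s,(240+266/2.1,120+56/2.1),.08))
for q in ((566,134),(722,165),(710,260),(546,210)): print("tub",S(q,.075))
for q in ((172,332),(335,345),(342,543),(146,520)): print("tub s",D(q,.075))
# carousel disc outline in each view: mask wood inside tray
E
```

```text
scene front [ 0.45756511 -0.13708858] [0.39910913 0.18635723] 0.3286857038740643 10.244416686325124
back [ 0.78068194 -0.08998313] [0.73550535 0.23684642] 0.32993708588341386 7.869939491369621
side front [ 0.45281881 -0.14269825] [0.39826834 0.1915642 ] 0.338684417930732 9.268763145283842
back top side [ 0.77908432 -0.09270024] [0.73527856 0.23482436]
axis,angle [0.58816667 0.04454167] -72.71530200100851 [[-0.6 -0.8]
 [ 1.5  0.7]
 [-0.3 -5.4]
 [ 5.6  2.7]
 [-0.2  1.6]
 [-6.   1.2]]
knob [ 0.58965236 -0.24473179  0.08      ] [ 0.58555628 -0.24045546  0.08      ]
tub [0.50112334 0.24845874]
tub [0.48608472 0.4200888 ]
tub [0.6172574  0.42692833]
tub [0.61250796 0.25224457]
tub s [0.62519346 0.26024841]
tub s [0.48761661 0.25094649]
tub s [0.48043042 0.42766881]
tub s [0.61317745 0.43417784]
```

The lids fit a hexagon with its axis at about (0.588, 0.045), and red sits at about -73°. The tray yaw estimates spread from 7.5° to 10°, so I'll tighten them with saturation edges, since the tray is grey and the bench is wood. I'll check the petals too.

```bash
cat >> h.py <<'E'
def edge(c,p,q,z,n=60,w=6,lo=.12,hi=.88):
    """saturation step across line p-q (px); returns world line pts at z"""
    S=cv2.GaussianBlur(cv2.cvtColor(c["pixels"],cv2.COLOR_RGB2HSV)[...,1].astype(np.float32),(3,3),0)
    p,q=np.array(p,float),np.array(q,float); t=(q-p)/np.linalg.norm(q-p); nn=np.array([-t[1],t[0]])
    o=np.arange(-w,w+.1,.25); pts=[]
    for f in np.linspace(lo,hi,n):
        l=p+(q-p)*f+o[:,None]*nn
        v=cv2.remap(S,l[:,0].astype(np.float32)[None],l[:,1].astype(np.float32)[None],1)[0]
        g=np.abs(np.gradient(v)); i=g.argmax()
        if g[i]>3: pts.append(onz(c,l[i],z)[:2])
    P=np.float32(pts); vx,vy,x,y=cv2.fitLine(P,cv2.DIST_HUBER,0,.001,.001).ravel()
    r=(P-[x,y])@np.array([-vy,vx])
    a=np.degrees(np.arctan2(vy,vx))
    return a,(x,y),len(P),np.median(abs(r))*1e3
E
python3 - <<'E'
from station import arm
from h import *
c=arm.read_camera("scene"); s=arm.read_camera("side")
S=lambda x,y:(x/2.5+190,y/2.5+130)
D=lambda x,y:(x/2.1+240,y/2.1+120)
for z in (.005,.017):
  print("scene front",edge(c,S(265,60),S(527,93),z)); 
  print("scene left",edge(c,S(265,60),S(200,240),z)); print("scene right",edge(c,S(527,93),S(502,300),z))
  print("side front",edge(s,D(362,148),D(426,355),z)); print("side right",edge(s,D(75,355),D(426,355),z))
print("scene upst bottom",edge(c,S(190,275),S(495,325),0.0)); print("side upst", edge(s,D(98,118),D(58,312),.054))
# carousel rim contour in side view
h=cv2.cvtColor(s["pixels"],cv2.COLOR_RGB2HSV)
m=((h[...,0]<16)&(h[...,1]>90)&(h[...,2]>60)).astype(np.uint8); w=np.zeros_like(m); w[170:275,280:435]=m[170:275,280:435]
cv2.imwrite("pics/m.png",cv2.resize(w[160:280,270:440]*255,None,fx=3,fy=3))
im=s["pixels"][:,:,::-1].copy()
big=cv2.resize(im[160:300,260:460],None,fx=4,fy=4,interpolation=cv2.INTER_CUBIC)
cx,cy=.588,.045; A=np.radians(-73)
def dr(p,col): 
    u=(proj(s,p)[0]-[260,160]+.5)*4; cv2.circle(big,tuple(int(v) for v in u),4,col,-1)
for k in range(6):
    a=A+k*np.pi/3; dr([cx+.15*np.cos(a),cy+.15*np.sin(a),.056],(0,255,255)); b=a+np.pi/6; dr([cx+.128*np.cos(b),cy+.128*np.sin(b),.056],(255,255,0))
y=np.radians(8.5)
for a,b in ((-1,1),(-1,-1),(1,1),(1,-1),(-1,0)):
    dr([cx+.17*(a*np.cos(y)-b*np.sin(y)),cy+.17*(a*np.sin(y)+b*np.cos(y)),.01],(0,0,255))
cv2.imwrite("pics/side2.png",big)
E
```

```text
scene front (np.float32(-79.66891), (np.float32(0.41710967), np.float32(0.020357335)), 57, np.float32(6.2757893))
scene left (np.float32(7.751588), (np.float32(0.60919815), np.float32(-0.12659706)), 60, np.float32(2.0203912))
scene right (np.float32(7.8154435), (np.float32(0.550011), np.float32(0.21168135)), 60, np.float32(0.6155093))
side front (np.float32(-81.84053), (np.float32(0.41370264), np.float32(0.04862726)), 60, np.float32(0.6152386))
side right (np.float32(8.613559), (np.float32(0.52149296), np.float32(0.20605057)), 30, np.float32(1.2132195))
scene front (np.float32(-79.66891), (np.float32(0.42795104), np.float32(0.023364834)), 57, np.float32(6.2041306))
scene left (np.float32(7.751589), (np.float32(0.61784697), np.float32(-0.121912144)), 60, np.float32(1.997336))
scene right (np.float32(7.815434), (np.float32(0.55933535), np.float32(0.21250498)), 60, np.float32(0.60848486))
side front (np.float32(-81.84054), (np.float32(0.41625437), np.float32(0.06260233)), 60, np.float32(0.602934))
side right (np.float32(8.613539), (np.float32(0.5218918), np.float32(0.21688129)), 30, np.float32(1.1889839))
scene upst bottom (np.float32(-81.68243), (np.float32(0.75448316), np.float32(0.064215325)), 60, np.float32(0.5750798))
side upst (np.float32(-81.8517), (np.float32(0.76318586), np.float32(0.0842284)), 60, np.float32(0.34882557))
```

View pics/side2.png

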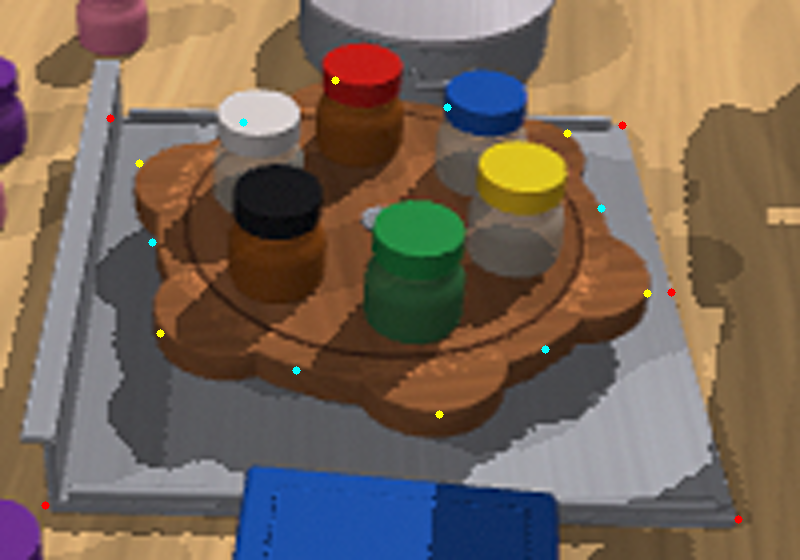

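The yaw edges agree at 8.0° ± 0.4°, so I'll use 8.15°. The overlay petal tips sit on the petals at jar angle -73°. Red therefore has to turn about -99° (clockwise). I'll plan an arc for the closed fingers on the robot side, starting in the hollow at -103°.

```bash
cat >> h.py <<'E'
from scipy.spatial.transform import Rotation as Ro
C=np.array([.588,.045])
def pose(deg,r=.143,ztip=.041,tilt=15,sgn=1):
    a=np.radians(deg);t=np.radians(tilt);er=np.array([np.cos(a),np.sin(a),0]);et=np.array([-np.sin(a),np.cos(a),0])
    z=-np.sin(t)*er-np.cos(t)*np.array([0,0,1]);y=sgn*et;x=np.cross(y,z)
    q=Ro.from_matrix(np.c_[x,y,z]).as_quat()
    tip=np.r_[C+r*er[:2],ztip]
    return tip-.014*z, np.r_[q[3],q[:3]]
E
python3 - <<'E'
from station import arm
from h import *
for sg in (1,-1):
  for d in (257,230,200,170,145):
    p,q=pose(d,sgn=sg); j=arm.solve_ik(p,q); print(sg,d,None if j is None else np.round(j,2))
p,q=pose(257); print(p, arm.read_time())
E
```

```text
1 257 [-0.5   0.62  1.52  0.29  1.09 -0.41]
1 230 [-0.5   0.5   1.8   0.35  0.82 -0.05]
1 200 [-0.37  0.42  2.    0.33  0.55  0.58]
1 170 [-0.1   0.42  2.   -0.05  0.46  1.69]
1 145 [ 0.11  0.48  1.85 -0.29  0.63  2.52]
-1 257 [-0.5   0.62  1.52  0.29  1.09  2.73]
-1 230 None
-1 200 [-0.37  0.42  2.    0.33  0.55 -2.56]
-1 170 [-0.1   0.42  2.   -0.05  0.46 -1.45]
-1 145 [ 0.11  0.48  1.85 -0.29  0.63 -0.63]
[ 0.5550169  -0.09786552  0.05452296] 0.45
```

```bash
python3 - <<'E'
from station import arm
from h import *
arm.close(20)
p,q=pose(257,ztip=.20); arm.movep(p,q)
p,q=pose(257,ztip=.12); arm.move_straight(p,q,vel=.15)
print(arm.read_time(),arm.read_ee_pos(),p,arm.read_opening(),arm.read_ft_force())
for n in("side","scene"):
    s=arm.read_camera(n); x0,y0,x1,y1=(240,90,460,270) if n=="side" else (200,60,430,250)
    cv2.imwrite(f"pics/{n}3.png",cv2.resize(s["pixels"][y0:y1,x0:x1,::-1],None,fx=3,fy=3))
E
```

```text
4.0917 [ 0.55538882 -0.09825326  0.13425622] [ 0.5550169  -0.09786552  0.13352296] 4.498693632617415e-05 [-0.25955694 -0.70429052  0.1920444 ]
```

View pics/side3.png

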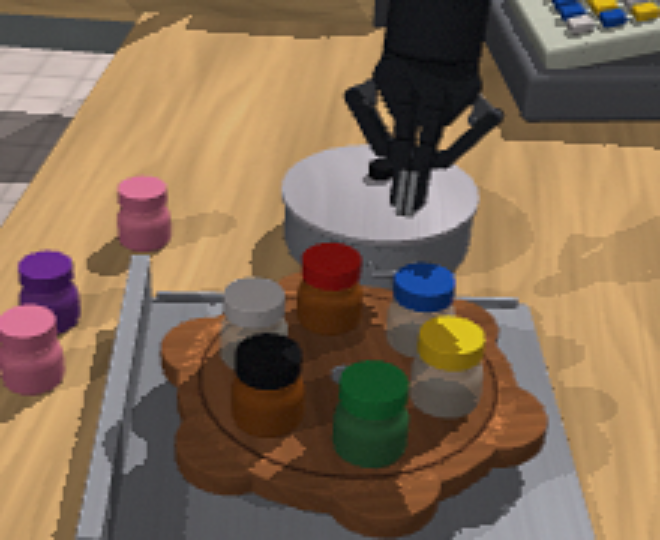

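View pics/scene3.png

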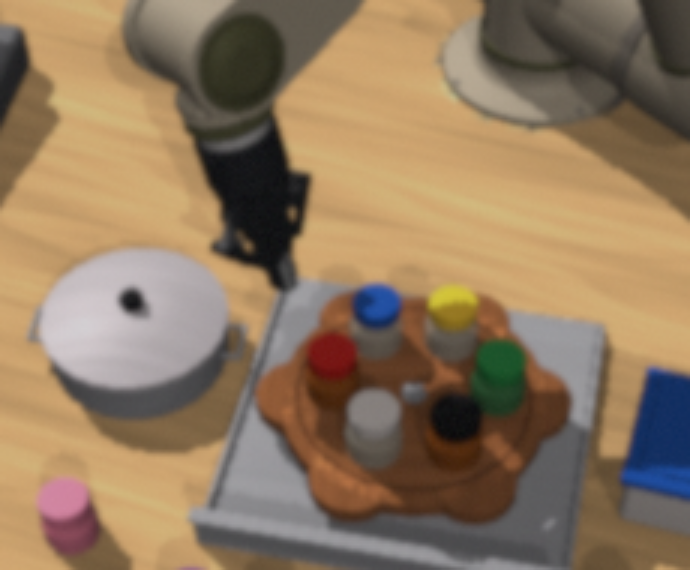

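The closed fingertips hang over the hollow between red and blue, clear of the jars. I'll reduce the tilt to 10° to leave more room over the steamer, lower the fingers, and push in small arcs.

```bash
python3 - <<'E'
from station import arm
from h import *
p,q=pose(257,tilt=10,ztip=.12); arm.move_straight(p,q,vel=.1)
p,q=pose(257,tilt=10); hit=arm.move_straight(p,q,vel=.1,contact_N=8)
print("down",hit,arm.read_time(),arm.read_ee_pos(),p,arm.read_ft_force())
if not hit:
    for d in (251,245,239,232):
        p,q=pose(d,tilt=10); arm.move_straight(p,q,vel=.05); print(d,arm.read_time(),arm.read_ft_force().round(1))
for n in("side","scene"):
    s=arm.read_camera(n); x0,y0,x1,y1=(240,90,460,270) if n=="side" else (200,60,430,250)
    cv2.imwrite(f"pics/{n}4.png",cv2.resize(s["pixels"][y0:y1,x0:x1,::-1],None,fx=3,fy=3))
    L=lids(s,(280,145,400,235) if n=="scene" else (290,165,430,265))
    for k in L: v=onz(s,L[k][0],.108)[:2]-C; print(n,k,L[k][1][4],np.degrees(np.arctan2(v[1],v[0])).round(1),np.hypot(*v).round(4))
E
```

```text
down False 5.3833 [ 0.55557829 -0.09692777  0.0552992 ] [ 0.55528513 -0.09670369  0.05478731] [-0.37363344 -0.33692283 -0.60485412]
251 5.8417 [ 0.1 -0.5  0.2]
245 6.3 [-0.9  0.3  0. ]
239 6.7583 [ 0.4 -0.  -0.5]
232 7.2667 [ 0.5 -0.6  0.3]
side red 228 -91.7 0.0769
side blue 292 -152.3 0.0756
side yellow 295 152.5 0.073
side green 623 89.7 0.0994
side black 587 -131.6 0.1453
side white 161 -35.7 0.0795
scene red 185 -91.7 0.0752
scene blue 137 -149.6 0.0729
scene yellow 161 151.8 0.0743
scene green 228 84.5 0.0794
scene black 189 28.2 0.0775
scene white 145 -32.8 0.0719
```

View pics/side4.png

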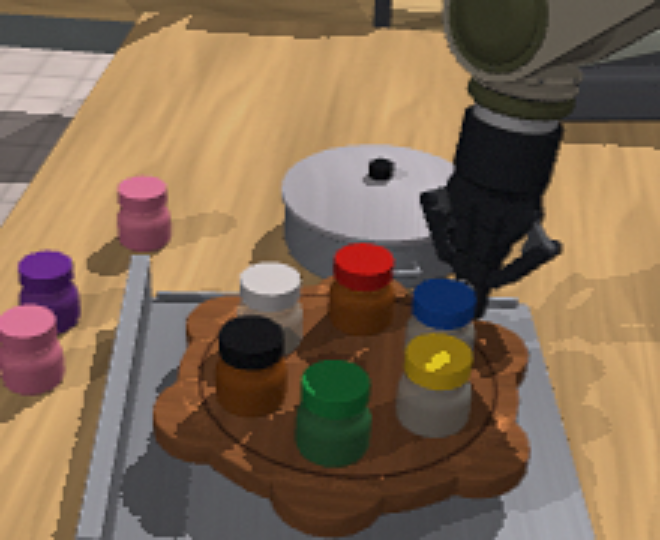

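View pics/scene4.png

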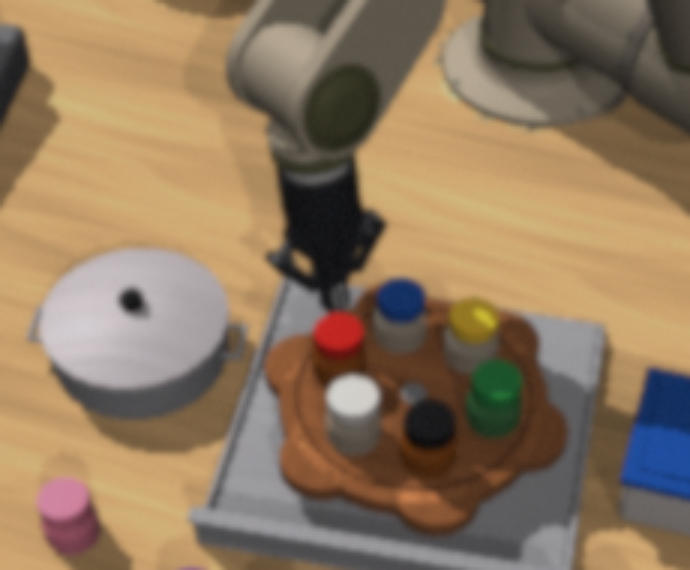

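The fingertips push the petal as planned: red has moved from -73° to -91.7°, 36.3° ahead of the tool, and the jars stand undisturbed. Continuing to 162° first.

```bash
python3 - <<'E'
from station import arm
from h import *
for d in np.linspace(225,162,10):
    p,q=pose(d,tilt=10); arm.move_straight(p,q,vel=.05); f=arm.read_ft_force(); print(d,arm.read_time(),f.round(1))
for n in("side","scene"):
    s=arm.read_camera(n); x0,y0,x1,y1=(240,90,460,270) if n=="side" else (200,60,430,250)
    cv2.imwrite(f"pics/{n}5.png",cv2.resize(s["pixels"][y0:y1,x0:x1,::-1],None,fx=3,fy=3))
    L=lids(s,(280,145,400,235) if n=="scene" else (290,165,430,265))
    for k in L: v=onz(s,L[k][0],.108)[:2]-C; print(n,k,L[k][1][4],np.degrees(np.arctan2(v[1],v[0])).round(1),np.hypot(*v).round(4))
E
```

```text
225.0 7.875 [-0.5  1.2  0.1]
218.0 8.3833 [ 0.2 -0.8 -0.5]
211.0 8.8917 [-0.1 -0.2  0.7]
204.0 9.4 [-0.   0.1  0.4]
197.0 9.9083 [ 1.  -0.3  1.1]
190.0 10.4167 [0.3 0.2 0.2]
183.0 10.925 [ 0.2  0.  -0.3]
176.0 11.4333 [-0.1 -0.   0.2]
169.0 11.9417 [ 0.1  0.7 -0.5]
162.0 12.45 [-0.5  0.2  0.1]
side red 268 -160.1 0.0758
side blue 352 140.5 0.0767
side yellow 316 81.7 0.0712
side green 542 34.9 0.0853
side black 612 176.6 0.1421
side white 151 -97.3 0.0848
scene red 164 -160.2 0.0746
scene blue 169 140.5 0.0752
scene yellow 214 84.1 0.0724
scene green 260 18.7 0.0848
scene black 219 157.7 0.1438
scene white 126 -101.5 0.0779
```

View pics/side5.png

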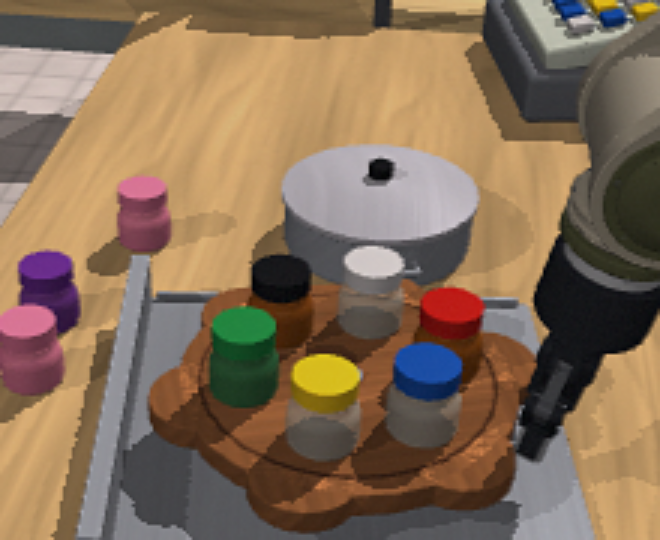

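View pics/scene5.png

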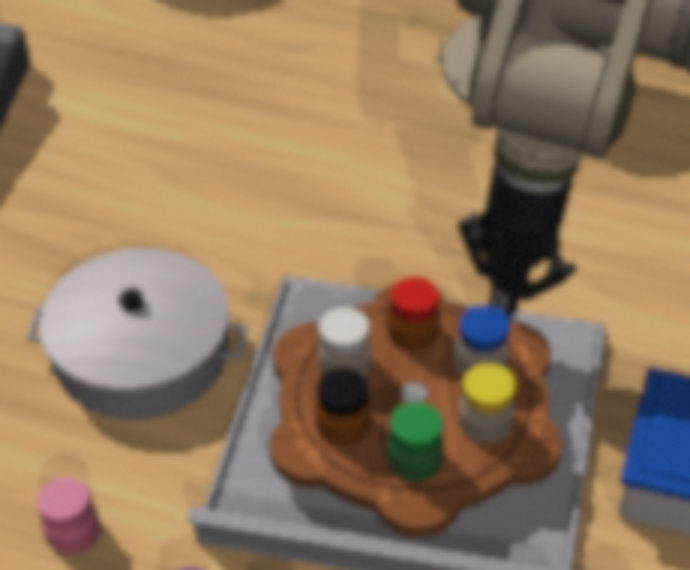

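Red is at -160.1° in both views, with a target of -171.85°. Pushing the remaining 11.7° gently.

```bash
python3 - <<'E'
from station import arm
from h import *
for d in (156,150.6):
    p,q=pose(d,tilt=10); arm.move_straight(p,q,vel=.03)
arm.pause(.3)
# back off the flank, then lift outward
p,q=pose(155,r=.150,tilt=10); arm.move_straight(p,q,vel=.05)
p,q=pose(155,r=.165,ztip=.13,tilt=10); arm.move_straight(p,q,vel=.1)
p,q=pose(160,r=.22,ztip=.25,tilt=10); arm.move_straight(p,q,vel=.15)
print(arm.read_time(),arm.read_ft_force())
for n in("side","scene"):
    s=arm.read_camera(n)
    L=lids(s,(280,145,400,235) if n=="scene" else (290,165,430,265))
    im=s["pixels"][:,:,::-1].copy()
    x0,y0,x1,y1=(240,90,460,270) if n=="side" else (200,60,430,250)
    big=cv2.resize(im[y0:y1,x0:x1],None,fx=3,fy=3)
    y=np.radians(8.15)
    for rr,z in ((0,.056),(.076,.114),(.15,.056),(.17,.01)):
        u=(proj(s,[C[0]-rr*np.cos(y),C[1]-rr*np.sin(y),z])[0]-[x0,y0]+.5)*3; cv2.circle(big,tuple(int(v) for v in u),3,(255,0,255),-1)
    cv2.imwrite(f"pics/{n}6.png",big)
    for k in L: v=onz(s,L[k][0],.108)[:2]-C; print(n,k,L[k][1][4],np.degrees(np.arctan2(v[1],v[0])).round(1),np.hypot(*v).round(4))
E
```

```text
16.6167 [-0.55350714  0.07039191  0.15660129]
side red 268 -170.1 0.0757
side blue 355 130.5 0.0767
side yellow 299 71.1 0.0705
side green 489 24.9 0.0802
side black 260 -50.4 0.0741
side white 147 -106.8 0.0843
scene red 163 -170.7 0.0746
scene blue 167 130.0 0.0737
scene yellow 214 73.6 0.0721
scene green 258 8.9 0.0837
scene black 181 -48.5 0.0765
scene white 118 -111.2 0.0786
```

View pics/side6.png

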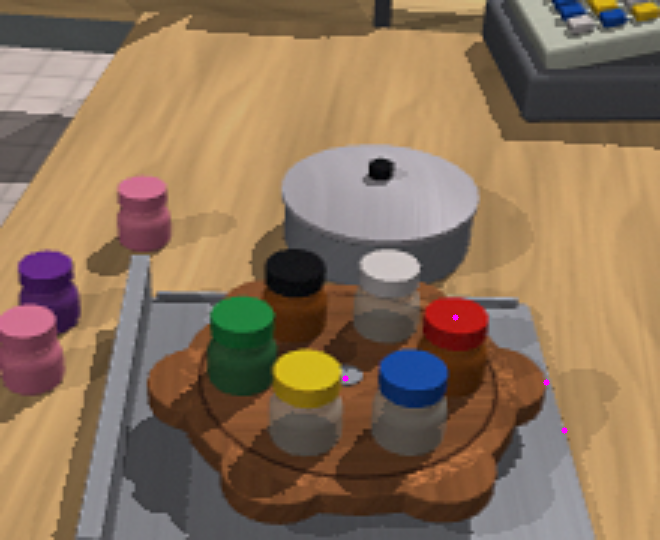

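View pics/scene6.png

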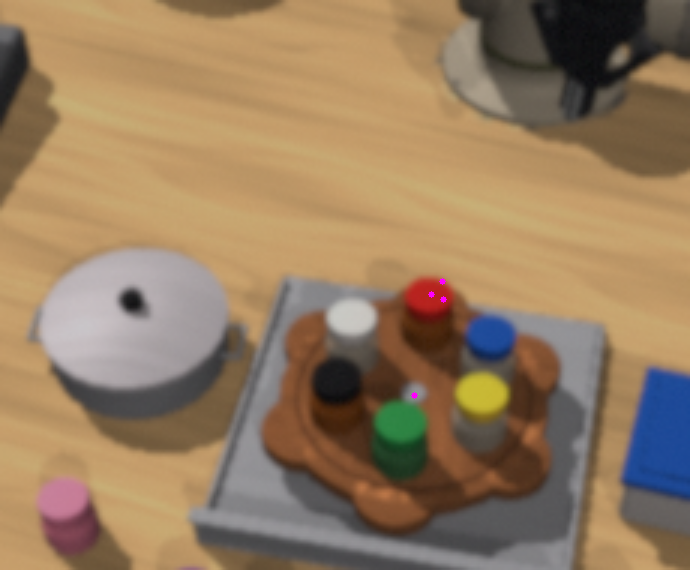

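Red is at -170.4° (mean of both views), about 1.5° (2 mm) short of the middle. There's plenty of time, so I'll retrace the same safe path and nudge about 1.2° more.

```bash
python3 - <<'E'
from station import arm
from h import *
p,q=pose(155,r=.165,ztip=.13,tilt=10); arm.move_straight(p,q,vel=.15)
p,q=pose(155,r=.150,tilt=10); print(arm.move_straight(p,q,vel=.08,contact_N=8))
p,q=pose(155,tilt=10); arm.move_straight(p,q,vel=.04)
p,q=pose(149.4,tilt=10); arm.move_straight(p,q,vel=.03)
arm.pause(.3)
p,q=pose(155,r=.150,tilt=10); arm.move_straight(p,q,vel=.05)
p,q=pose(155,r=.165,ztip=.13,tilt=10); arm.move_straight(p,q,vel=.1)
p,q=pose(160,r=.22,ztip=.25,tilt=10); arm.move_straight(p,q,vel=.15)
print(arm.read_time(),arm.read_ft_force())
for n in("side","scene"):
    s=arm.read_camera(n)
    L=lids(s,(280,145,400,235) if n=="scene" else (290,165,430,265))
    x0,y0,x1,y1=(240,90,460,400) if n=="side" else (200,60,480,250)
    cv2.imwrite(f"pics/{n}7.png",cv2.resize(s["pixels"][y0:y1,x0:x1,::-1],None,fx=1.9 if n=="side" else 2.8,fy=1.9 if n=="side" else 2.8))
    for k in ("red","blue","yellow","black"): v=onz(s,L[k][0],.108)[:2]-C; print(n,k,np.degrees(np.arctan2(v[1],v[0])).round(1),np.hypot(*v).round(4))
E
```

```text
False
22.8333 [-0.201077    0.05933945 -0.14339942]
side red -171.3 0.0758
side blue 129.1 0.0765
side yellow 69.6 0.0704
side black -51.6 0.0739
scene red -172.1 0.0742
scene blue 128.3 0.0734
scene yellow 72.0 0.0716
scene black -49.7 0.0764
```

View pics/side7.png

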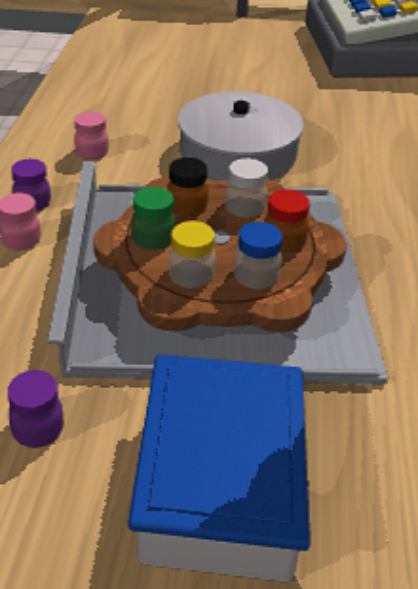

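View pics/scene7.png

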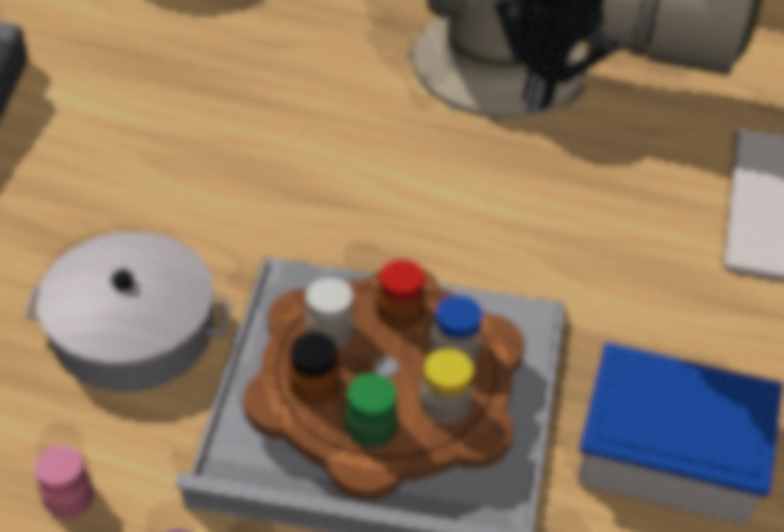

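Red now reads -171.3° (side) and -172.1° (scene) against a target of -171.85°. All six jars are standing, the tub and steamer haven't moved, and the arm is clear. Handing in.

```bash
python3 -c "
from station import arm
arm.job_done(); print(arm.read_time())"
```

```text
the job is handed in; nothing more can be done
the job is handed in; nothing more can be done
```

The red-lidded chilli jar now stands at the middle of the tray's front, and I've handed the job in at about 23 s of the 69 s allowed.

- **How:** I set the closed fingertips in one rim hollow on the robot's side and pushed the lazy Susan about 99° clockwise in slow arcs. A second nudge took out the last 1.5°, and then I lifted clear.
- **Position:** the chilli jar reads -171.3° in the side view and -172.1° in the scene view, against a front direction of about -171.85°. It is still 75–76 mm from the axis.
- **Surroundings:** the final pictures show all six jars upright on their petals, and the tub and steamer look unmoved. Wrist force readings between moves stayed within about 2 N.
- **Disagreements:** estimates of the tray's yaw ranged from about 7.5° to 10°. I used 8.15°, from the sharper edge fits, so the true offset from the middle is uncertain by roughly 1°. The automatic lid measurements for the green, white and yellow jars were less consistent between views, so I didn't rely on them.

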